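# Trace the locked-out air line and bleed it

## Task

This plate feeds air to the machine, and before work starts the line behind the red-levered shut-off has to be bled. With closed fingers, follow that line's copper pipe with your fingertips from the shut-off round its bends to the vent block it leads to, staying over the pipe and within about a centimetre of it (a light brush is fine, leaning on it is not), then press that block's black vent button right down and finish while still holding it down. Leave the three shut-off levers, the other two vents and the loose fittings as they are, and pick nothing up.

Things in the scene. Friction and masses are not known exactly. Their poses are not given: they have to be found in the camera images.
- plate: Bright metal plate, 360 x 440 x 20 mm, lying on the bench and carrying everything; origin under its centre. Its x axis points from the shut-offs to the vent blocks, y to the left, z up. Three like lines lie on it side by side, 72 mm apart, in varying order; each shifts 50 mm to the left on its way, at different bends, so the vent straight across from a shut-off is not its own
- p0 (a point): Start of the trace: point on top of the red-levered line's copper pipe, 12 mm after it leaves the shut-off and 38 mm past the centre of that (lever 46 x 13 mm, set across the pipe, top 60 mm above the bench). The pipe is 8 mm thick, level, its top 41 mm above the bench; it runs p0-p1-p2-p3-p4 in straight legs with two right-angle bends. Neighbouring pipes come as near as 22 mm
- p1 (a point): Point on top of the same pipe in the middle of its first bend (to the left, 12 mm bend radius), about 30 mm from p0
- p2 (a point): Point on top of the same pipe in the middle of its second bend (back to the right, 12 mm bend radius), about 44 mm from p1
- p3 (a point): Point on top of the same pipe on its last straight leg, about 42 mm after p2
- p4 (a point): End of the trace: point on top of the same pipe, 40 mm after p3, 35 mm before the face of the vent block (40 x 40 mm, its top 46 mm above the work surface, the vent's housing and button on it)
- red_pipe: The copper pipe of the red-levered line, 8 mm thick, fixed; its origin is on the plate's top at the supply rail, 62 mm behind p0 and 21 mm lower than it
- red_vent_top (a point): Centre of the top face of the red line's vent button: a black round button, 28 mm across, on the vent block at the end of the pipe
- red_vent (a joint): Travel of that button in m: 0 released, 0.006 fully down. It springs back; fully down takes about 5 N
- blue_vent (a joint): Travel of the blue-levered line's vent button, m (0 released): leave alone
- green_vent (a joint): Travel of the green-levered line's vent button, m (0 released): leave alone
- red_lever (a joint): Angle of the red shut-off lever, rad: 0 closed (across the pipe), 1.57 open. Leave alone
- blue_lever (a joint): Angle of the blue shut-off lever, rad, 0 closed. Leave alone
- green_lever (a joint): Angle of the green shut-off lever, rad, 0 closed. Leave alone
- silencer: Loose brass silencer, 20 mm across and 38 mm tall, standing on the plate between two of the vent blocks; origin at its foot
- gauge: Loose spare pressure gauge, 42 mm across and 22 mm tall, lying face up near the plate's right edge; origin under its centre
- elbow: Loose grey elbow fitting, 18 mm across and 30 mm tall, standing near the plate's left edge; origin under its upright part

How it is judged (in metres and radians):
On the way, in this order (a step that is already met when the one before it is completed fails the run):
1. the fingertips are over the start of the red line's pipe, close above it (horizontal distance between the grasp point and p0 below 0.015 m and z of the grasp point in the frame of p0 below 0.045 m).
2. they follow the pipe to its first bend (horizontal distance between the grasp point and p1 below 0.015 m and z of the grasp point in the frame of p1 below 0.045 m).
3. they follow it to its second bend (horizontal distance between the grasp point and p2 below 0.015 m and z of the grasp point in the frame of p2 below 0.045 m).
4. they follow it along the last straight (horizontal distance between the grasp point and p3 below 0.015 m and z of the grasp point in the frame of p3 below 0.045 m).
5. they reach the end of the pipe, just before the vent block (horizontal distance between the grasp point and p4 below 0.015 m and z of the grasp point in the frame of p4 below 0.045 m).
6. the red line's vent button is pressed down (value of joint red_vent above 0.004 m), for 0.2 s.
At the end, for the whole second after the job is handed in: p0, p1, p2, p3, p4 passed in order within 15 mm sideways, fingertips at most 25 mm above the pipe; then the fingers hold the red line's vent over 4 mm down. Other vents up (under 2 mm), levers closed (within 0.15 rad), loose fittings within 10 mm of their places (value of joint red_vent above 0.004 m and contact force between the fingers and red_vent above 1 N and value of joint each of blue_vent, green_vent below 0.002 m and value of joint each of red_lever, blue_lever, green_lever below 0.15 rad and distance of each of silencer, gauge, elbow from where it was at the start of the episode below 0.01 m); the arm keeps its last pose, push and grip.
It fails at once if the pipe is leaned on (over 15 N) (contact force between any of the fingers, the arm and red_pipe above 15 N).
It fails at once if another line's vent is pressed (value of joint any of blue_vent, green_vent above 0.002 m).
It fails at once if a shut-off lever is turned (value of joint any of red_lever, blue_lever, green_lever above 0.15 rad).
It fails at once if a loose fitting is moved or lifted by more than 10 mm (distance of any of silencer, gauge, elbow from where it was at the start of the episode above 0.01 m).
It also fails if it takes over 42 s, if anything falls off the work surface, if the arm or the gripper's body presses on something with over 40 N, if the wrist force passes 120 N, or if a joint passes its speed limit or range.

## Robot

A 6-joint arm with a two-finger parallel gripper is mounted at the origin on the work surface. World frame = base frame: x ahead of the robot, y to its left, z up, the work surface at z = 0. Lengths are in mm, angles in rad, forces in N, time in s.
With the tool pointing down it reaches from about 375 to 825 mm from the base axis. Payload 5.5 kg.
Tool frame: the origin (TCP) lies on the centre line of the jaws, within the pads' length; the fingertips stand 14 mm ahead of it and the grasp point (between the pads) lies 5 mm behind it; z points along the fingers, y is the line along which they close (so a half turn about z gives the same grasp; the last joint's range is limited). The gripper opens to 85 mm and grips with 20 to 120 N. Pads are 22 mm wide; open, the fingers measure 114 mm over their backs; the gripper's body (76 mm by 85 mm) begins 54 mm behind the grasp point. The pads swing forward as they close: fully open they stand 13 mm farther back than shut.
Start: joints at [1.187, 0.314, -0.047, 1.21, 0, 1.571], TCP at [224.664, 556.346, 245.299] pointing down, gripper open.
Joint ranges: [-2.67, 2.67], [-0.69, 1.73], [-1.03, 1.25], [-2.08, 2.16], [-1.42, 1.45], [-3.14, 3.14]. Speed limits (rad/s): [2.39, 2.39, 3.01, 3.14, 3.14, 3.14].

## Interface

Orientations are given as a rotation vector (axis times angle).
In Python, from cell import * gives the robot as it stands. Calls block until the motion is done:
- move_to(position, orientation): joint-space move of the TCP to a pose.
- move_linear(position, orientation=None, rate=150, force_limit=None): straight line of the TCP; orientation=None keeps the orientation; rate is the mean speed in mm/s. With force_limit (N) it stops when the force on the tool has changed by that much, and returns True; else False.
- goto_joints(angles): joint-space move.
- gripper_to(opening, force=None): finger opening in mm; force is the grip in N (None keeps the last); returns when the fingers have stopped.
- hold(seconds).
- solve_ik(position, orientation): joint angles nearest the present ones, or None.
- get_obs(): the state.
- get_image(name): name is "scene" or "top" or "wrist"; returns (picture, depth): 420x560x3 uint8, red, green, blue; 420x560 float32, mm along the optical axis (not along the pixel's ray), 0 where there is no reading.
- camera_params(name): a dict with "K" (3x3 intrinsics, pixels), "dist" ([k1, k2, p1, p2, k3] as OpenCV has them; the pictures are not rectified), "view" (4x4, takes a point from world to camera coordinates). Camera axes: x right, y down, z forward; pixel columns grow to the right and rows downward; lengths in mm; the calibration is good to about 2 mm. A picture is of the moment at which its call begins: read the wrist's pose just before it. camera_params takes no time and is no camera call; for the wrist camera it gives the pose at the moment of the call.
A pose or a line that the arm cannot do raises PlanningError and nothing moves.
- finish_job(): hands the job in; it is judged then, once.
The state is a dict: "t": time; "joints": joint angles; "joint_vel": joint speeds; "joint_torque": joint torques, N m; "tcp_pos": TCP position; "tcp_rot": TCP orientation; "ft_force": force on the tool from outside, world axes, zero at the start; "torque": the same for the moment, N m; "gripper_width": finger opening in mm; "gripper_force": force on a finger pad.
Only numpy, scipy, OpenCV 4.12 (cv2) and the standard library are available. Lean on these libraries where they do the work, as an engineer would, in place of code of your own. Each camera call takes 0.05 s, during which the arm holds its last target. There are 200 camera calls.

## Working session

There is one attempt and no reset: what is moved stays moved. The work goes in short steps, each a Python script; the robot and the scene stay as the last script left them, time stands still between calls to the robot, and variables do not carry over. Pictures are saved under pics/ and viewed, at most 10 in all, crops included, and the job is handed in when it is done.

```bash
mkdir -p pics; cat > h.py <<'E'
from cell import *
import numpy as np, cv2
def snap(n,f):
    im,d=get_image(n); p=camera_params(n); np.savez('pics/'+f+'.npz',im=im,d=d,K=p['K'],dist=p['dist'],view=p['view'])
    cv2.imwrite('pics/'+f+'.png',cv2.resize(im[:,:,::-1],(784,588),interpolation=cv2.INTER_CUBIC))
def world(f,uv,z=None):
    a=np.load('pics/'+f+'.npz'); out=[]
    for u,v in uv:
        x,y=cv2.undistortPoints(np.array([[[u,v]]],float),np.array(a['K'],float),np.array(a['dist'],float))[0,0]
        V=np.array(a['view']);R=V[:3,:3];t=V[:3,3];c=-R.T@t;r=R.T@np.array([x,y,1])
        s=(z-c[2])/r[2] if z is not None else a['d'][int(v),int(u)]
        out.append(c+s*r)
    return np.array(out)
E
python3 - <<'E'
from h import *
snap('top','top1'); snap('scene','scene1')
o=get_obs();print(o['t'],o['tcp_pos'],o['tcp_rot'])
E
```

```text
0.1 [224.46925352 555.87415279 244.49244106] [-5.99113240e-01 -3.08359528e+00  2.44239687e-03]
```

View pics/top1.png

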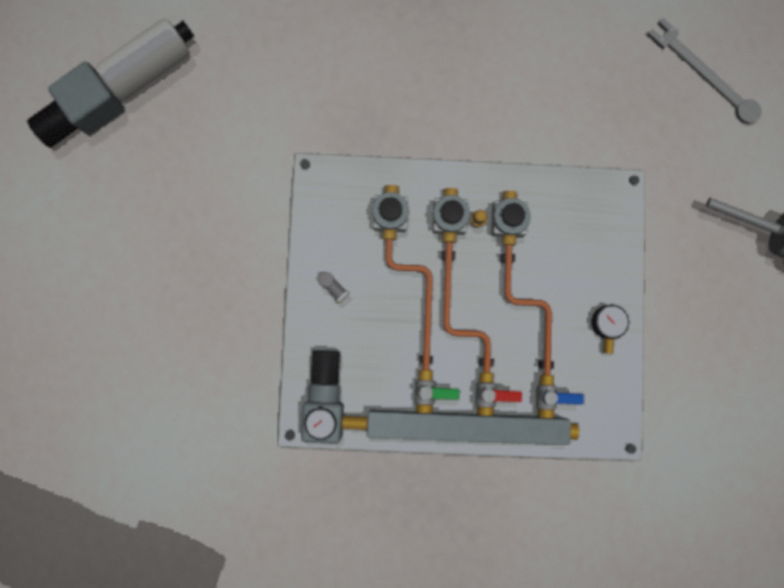

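The top view shows the red line in the middle: its shut-off is at about (487,396), the bends at (487,334) and (448,331), and the vent button at (452,212). I'll enlarge that area.

```bash
python3 - <<'E'
from h import *
im=np.load('pics/top1.npz')['im'][120:310,270:430]
cv2.imwrite('pics/crop1.png',cv2.resize(im[:,:,::-1],None,fx=3,fy=3,interpolation=cv2.INTER_CUBIC))
E
```

```text
(no output)
```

View pics/crop1.png

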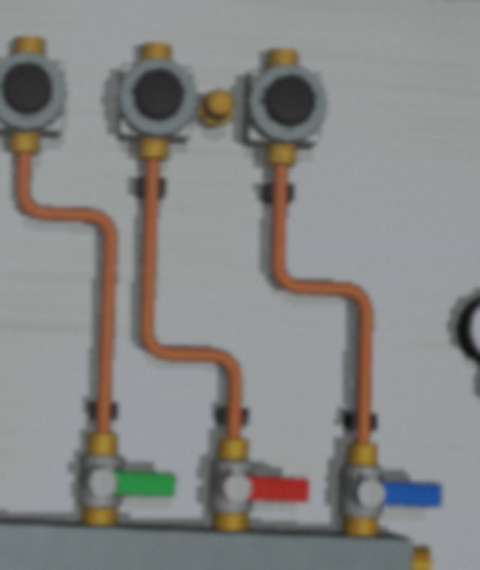

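```bash
python3 - <<'E'
from h import *
c=lambda L:[(270+(u-1)/3,120+(v-1)/3) for u,v in L]
P=[(234,432),(236,385),(232,361),(215,355),(168,353),(152,347),(148,320),(153,170)]
w=world('top1',c(P),41);print(w.round(1));print(world('top1',c(P)).round(1))
b=world('top1',c([(159,95),(27,88),(288,100),(237,487)]));print(b.round(1))
# plate corners (784 scale)
C=world('top1',[(x/1.4,y/1.4) for x,y in [(295,153),(644,170),(641,459),(278,446)]],20);print(C.round(1),np.linalg.norm(np.diff(C,axis=0),axis=1))
print(world('top1',c([(159,95)]),b[0][2]))
E
```

```text
[[449.3 -74.6  41. ]
 [475.  -76.2  41. ]
 [488.1 -74.2  41. ]
 [491.5 -64.9  41. ]
 [492.9 -39.   41. ]
 [496.3 -30.3  41. ]
 [511.2 -28.3  41. ]
 [594.6 -32.5  41. ]]
[[449.3 -74.6  41. ]
 [475.  -76.2  41.1]
 [488.2 -74.4  39.7]
 [491.6 -65.2  38.6]
 [492.9 -39.   41.5]
 [496.3 -30.3  40. ]
 [511.3 -28.5  38.3]
 [594.6 -32.5  41.1]]
[[ 632.   -34.3   65.6]
 [ 636.    37.4   67.6]
 [ 628.3 -104.1   68.7]
 [ 420.4  -73.    59.9]]
[[ 716.8  154.3   20. ]
 [ 693.6 -281.3   20. ]
 [ 338.1 -262.6   20. ]
 [ 360.1  173.3   20. ]] [436.23295843 355.92834372 436.41528512]
[[632.03723194 -34.28855669  65.64567275]]
```

```bash
python3 - <<'E'
from h import *
gripper_to(0)
D=[0,-np.pi,0]
move_to([458,-75,170],D)
snap('wrist','w1')
o=get_obs();print(o['t'],o['tcp_pos'],o['tcp_rot'],o['gripper_width'],o['ft_force'])
a=np.load('pics/top1.npz')['d'][240:275,335:355];print(a[::3].round(0).tolist()[0][:5])
E
```

```text
3.325 [458.35678117 -74.46324851 170.12020286] [-1.55215695e-03  3.14122981e+00  1.66552769e-04] -0.1505834963283199 [ 0.26335128 -0.44283194 -0.1284592 ]
[843.0, 845.0, 840.0, 842.0, 840.0]
```

View pics/w1.png

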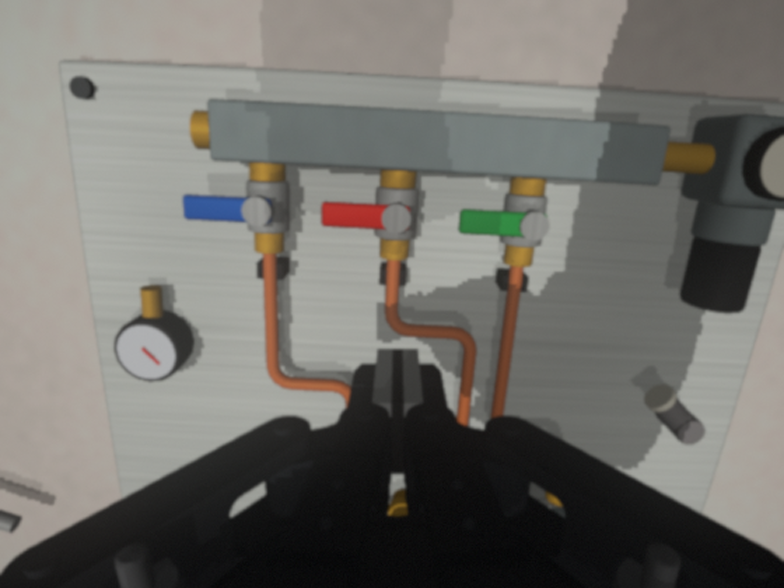

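The wrist view confirms the red line: end of the brass at (394,258), clamp at (392,272), bends at about (394,326) and (468,338). I'll cross-check these against the top view.

```bash
python3 - <<'E'
from h import *
P=[(x/1.4,y/1.4) for x,y in [(394,260),(391,295),(395,327),(467,339),(464,400),(397,218),(392,272),(381,272)]]
print(world('w1',P,41).round(1));print(world('w1',P).round(1))
E
```

```text
[[446.4 -77.5  41. ]
 [467.4 -79.3  41. ]
 [487.5 -77.   41. ]
 [495.2 -33.7  41. ]
 [536.8 -33.6  41. ]
 [422.4 -75.9  41. ]
 [453.5 -78.7  41. ]
 [453.5 -85.   41. ]]
[[445.4 -77.5  45.3]
 [467.6 -79.3  40.4]
 [487.3 -77.   41.3]
 [495.2 -33.6  40.9]
 [538.1 -33.2  38.8]
 [419.4 -75.9  60.8]
 [454.  -78.7  39.3]
 [454.2 -85.1  38.6]]
```

The two views agree to about 3 mm, so I'll use the mean and trace with the tips about 9 mm above the pipe.

```bash
python3 - <<'E'
from h import *
z=64
def go(p,r=60,f=8):
    if move_linear(p,rate=r,force_limit=f): print('contact',p,get_obs()['ft_force'])
go([458,-76.5,80],100); go([458,-76.5,z],30); hold(.2)
for p in [(482,-77),(488,-75.5),(492,-69),(493,-40),(496,-32),(503,-29.5),(538,-31.3),(578,-33)]:
    go([*p,z]); o=get_obs(); print(o['t'],o['tcp_pos'].round(1),o['ft_force'].round(1))
hold(.2)
go([578,-33,100],80); go([632,-35.5,100],80)
hold(.3); snap('wrist','w2'); snap('scene','s2')
o=get_obs(); print(o['t'],o['tcp_pos'].round(1),o['ft_force'].round(1))
E
```

```text
5.8083 [482.1 -77.   63.8] [0.4 0.6 0.5]
6.0583 [488.4 -75.4  64. ] [-0.5 -0.1 -0.3]
6.3333 [492.1 -68.6  64. ] [ 0.7 -0.1 -0.1]
6.9667 [493.  -39.7  64. ] [ 0.6  0.2 -0.5]
7.2583 [496.2 -31.8  64. ] [-0.4 -0.3 -0.4]
7.5333 [503.6 -29.5  64. ] [ 0.4 -0.2 -0.6]
8.2667 [537.7 -31.3  63.7] [-0.6 -0.3 -0.6]
9.0833 [577.6 -33.   63.8] [-0.3  0.6  0.1]
11.1083 [631.9 -35.5 100.2] [0.1 0.2 0.1]
```

View pics/s2.png

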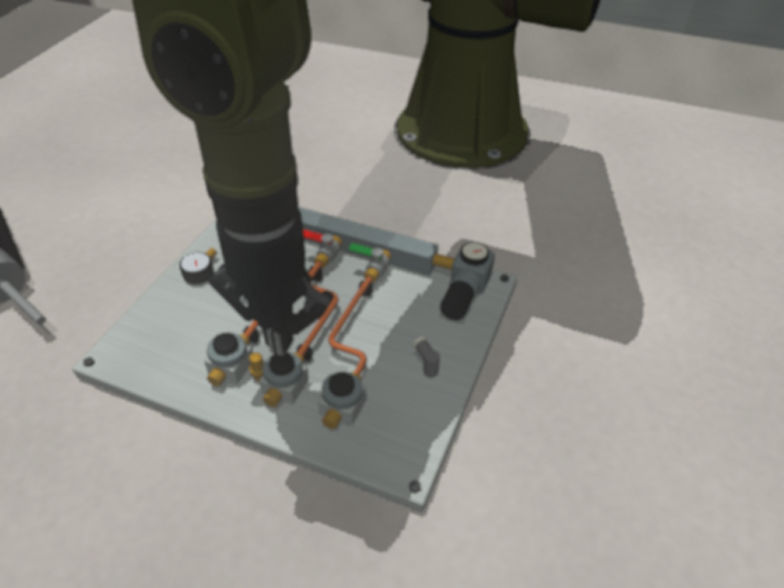

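The picture shows the closed fingers right over the middle (red) vent at (282,365), and nothing has been disturbed. Now pressing it.

```bash
python3 - <<'E'
from h import *
def s(): o=get_obs(); print(round(o['t'],2),o['tcp_pos'].round(2),o['ft_force'].round(1))
print(move_linear([632,-35.5,85],rate=40,force_limit=8)); s()
for z in np.arange(83,67,-1):
    r=move_linear([632,-35.5,z],rate=15,force_limit=12); hold(.1); s()
    if r or get_obs()['ft_force'][2]>9: break
E
```

```text
False
11.63 [631.73 -35.47  84.6 ] [-0.4  0.  -0.1]
12.02 [632.07 -35.53  83.12] [-0.   0.3  0.3]
12.37 [632.18 -35.53  82.12] [0.4 0.9 1.5]
12.72 [632.17 -35.52  81.14] [0.7 0.4 2.6]
13.07 [632.2  -35.49  80.13] [0.4 0.3 2.4]
13.42 [632.14 -35.48  79.09] [ 0.1 -0.5  3.5]
13.77 [632.18 -35.52  78.12] [ 0.1 -0.3  3. ]
14.12 [632.13 -35.51  77.09] [ 1.9 -0.5  3.8]
14.47 [632.14 -35.48  76.09] [ 1.8 -0.2  5.1]
14.82 [632.16 -35.49  75.96] [-1.6  0.3 11.1]
```

The button bottomed out after about 6 mm, with the spring force rising to about 5 N and then a hard stop. I'll hold it there and hand in.

```bash
python3 - <<'E'
from h import *
hold(.5); o=get_obs(); print(o['t'],o['tcp_pos'].round(2),o['ft_force'].round(1))
if o['ft_force'][2]>4: print(finish_job())
E
```

```text
15.3167 [632.19 -35.49  76.01] [-1.8  0.3 11.8]
the job is handed in; nothing more can be done
None
```

I traced the red line's pipe from p0 to p4 with closed fingers about 9 mm above it and no contact, then handed the job in at 15.3 s with its vent button pressed fully down (about 6 mm, 12 N); no verdict was returned.

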